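# Start a five-day run in the bench incubator

### The job

Stand the pond-water sample jar that is out on the table gently upright in the incubator beside the jar already inside, lower the lid all the way without slamming it, and lock it with the T-handle latch. Then, with the lid locked, start the run by rolling the days wheel until 5 is uppermost between the index marks. Do not knock over the other jar or the small bottles and the cup on the table.

Things in the scene. Friction and masses are not known exactly. Their poses are not given: they have to be found in the camera images.
- sample_jar: capped round glass sample jar, pale contents, off-white cap; 38 mm diameter and 72 mm tall (straight body to 60 mm, then a 34 mm cap), about 55 g; stands on the table to the left of the incubator's front. Origin: centre of its underside, z up.
- blank_jar: identical jar that already stands in the left half of the incubator; it stays there. Origin: centre of its underside.
- incubator: white bench incubator fixed to the table. Origin: underside, under the centre of the chamber; x to the back (away from the robot), y to its left, z up. Chamber outer 136 (x) by 156 (y) mm, walls 8 mm, rim 86 mm and floor 12 mm above the table. Control pod on its right, y from -78 to -150 mm, top at 88 mm, holding the days wheel.
- chamber (a point): free place on the chamber floor (right half): point on the floor, 32 mm right (-y) and 15 mm forward (-x) of the chamber's centre, where the sample jar can stand clear of the open lid and its latch
- lid (a joint): flat clear lid in a white frame, hinged at the chamber's back rim; rad: 0 = fully down on the rim, grows as it opens, 1.75 to 1.9 (leaning back) at the start, stop at 2.0. Stiff friction hinge: stays where it is left; 2 to 5 N at its front edge moves it. 136 mm long, 156 mm wide, 10 mm thick; when down its top is 96 mm above the table.
- lid_hinge (a point): on the lid's hinge axis (parallel to the incubator's y), mid width, 68 mm behind the chamber centre and 86 mm above the table
- lid_ear (a point): centre of the black ear on the lid's front edge: a plate 56 mm wide (y), 10 mm thick, standing 40 mm out from the lid; 155 mm from the hinge axis, 6 mm above it and 92 mm above the table with the lid down. Turns with the lid; the latch goes through its middle. Can be pinched across its 56 mm width from above, the pads pivoting on it as the lid comes down.
- latch (a joint): quarter-turn T-handle latch on the ear's upper side; rad: 0 = unlocked (handle parallel to the lid's front edge), 1.57 = locked (handle square to the edge, its cam under the steel keeper on the chamber's front wall). Locks clockwise seen from above. Friction 0.08 N m, stops at both ends. Turned before the lid is down, its cam keeps the lid from closing.
- latch_grip (a point): centre of the T-handle's grip bar, on the latch axis (through the ear's centre, 87 mm in front of the chamber's centre with the lid down): bar 44 mm long, 12 mm thick, 20 mm tall; with the lid down it spans 102 to 122 mm above the table, this point 112 mm. The cam hangs 24 mm below the ear's upper face.
- wheel (a joint): days wheel, a ribbed thumbwheel with digits 0 to 7, eight click positions; rad: digit n is uppermost at n x 0.785, 5 at 3.927; starts at 2, 3 or 4. Rolling its top away from the robot (+x of the incubator) raises the number. A spring pawl snaps it to the nearest digit; about 2 to 3 N at the ribs moves it.
- wheel_top (a point): fixed point (114 mm right, 12 mm in front of the chamber's centre) over the wheel's axis at rib-tip height (111 mm above the table). Wheel axis 37 mm below, parallel to the incubator's y; wheel 26 mm wide, drum radius 29 mm, eight ribs 4 mm thick reach radius 37 mm halfway between digits: at rest one stands 22.5 degrees to either side of the top. Drum top is 15 mm above the pod.
- dropper_a: small dropper bottle, 40 mm diameter, 107 mm tall, left side of the table; leave it standing. Origin: underside.
- dropper_b: another dropper bottle, 39 mm diameter, 104 mm tall, left side of the table; leave it standing. Origin: underside.
- cup: small clear measuring cup, 40 mm diameter, 46 mm tall, in front of the incubator; leave it standing. Origin: underside.
Not all that is in view belongs to the job. What is shaped like the sample_jar but purple or red is not meant. What is shaped like the blank_jar but blue or pink is not meant.

How it is judged:
By the outcome, as a careful person would: the job done as asked, in the order asked, and still so for the second after the job is handed in, with the robot touching nothing.
It also fails if it takes over 72 s, if anything falls off the work surface, if the arm or the gripper's body presses on something with over 40 N, if the wrist force passes 120 N, or if a joint passes its speed limit or range.

### The arm

A 7-joint arm with a two-finger parallel gripper is mounted at the origin on a cart in front of the work surface, level with it; the furniture and walls round the work are solid. World frame = base frame: x ahead of the robot, y to its left, z up, the work surface at z = 0. Lengths are in m, angles in rad, forces in N, time in s.
With the tool pointing down it reaches from about 0.425 to 0.925 m from the base axis. Payload 6.8 kg.
Tool frame: the origin (TCP) lies on the centre line of the jaws, within the pads' length; the fingertips stand ahead of it and the grasp point (between the pads) lies 11 mm behind it (r.tcp_to_tips is the z of the fingertips in the tool frame, in m); z points along the fingers, y is the line along which they close (so a half turn about z gives the same grasp; the last joint's range is limited). The gripper opens to 85 mm and grips with 20 to 120 N. Pads are 22 mm wide; open, the fingers measure 114 mm over their backs; the gripper's body (76 mm by 85 mm) begins 54 mm behind the grasp point. The pads swing forward as they close: fully open they stand 13 mm farther back than shut.
Start: joints at [-1.396, 0.477, 0.022, 1.555, -0.011, 1.109, -0.083], TCP at [0.188, 0.648, 0.239] pointing down, gripper open.
Joint ranges: [-2.96, 2.96], [-0.34, 2.1], [-1.41, 1.46], [0.24, 2.44], [-1.37, 4.51], [0.17, 1.92], [-2.96, 2.96]. Speed limits (rad/s): [2.39, 2.39, 3.14, 3.14, 3.14, 3.14, 3.14].

### API

Orientations are given as a rotation vector (axis times angle).
In Python, from bench import r, optics gives the robot as it stands.
- The arm moves only by the shell command python3 -m creep 'ROWS' [FORCE]. ROWS is a JSON object whose one key "rows" holds a list of rows, each a list of 7 numbers: the shift along the tool's x, y, z in units of 25 mm (1.0 is 25 mm), then the turn, a rotation vector about the tool's x, y, z in units of 8 degrees (1.0 is 8 degrees), then the finger opening in mm, from 0 to 85.4. A call has 1 to 10 rows; each row is the pose to reach, as a shift and turn from the pose commanded when the call began, along the tool's axes at that moment; what a row does not reach only later rows make up. A row lasts 1/8 s, in which the tool goes at most 62.5 mm and 10.7 degrees, less where a joint would pass 70% of its speed; a pose out of reach is approached as far as the arm can. A call with a gripper value outside its range is refused whole. The fingers move at their own pace and stop on an object; FORCE is the grip in N (left out, the last holds). Time passes only in rows, so rows that repeat a pose let the fingers close. It gives the time, the measured TCP pose, the force, the opening and the grip force at its end, in the units of the state.
- r.get_obs(): the state, without advancing time (a new reading comes with each control period).
- optics.grab_frame(name): name is "scene" or "side" or "wrist"; returns a dict with "color" (384x512x3 uint8, blue, green, red), "K" (3x3 intrinsics, pixels), "R" (3x3) and "t" (3): a world point X has camera coordinates R X + t. Camera axes: x right, y down, z forward; pixel columns grow to the right and rows downward; lengths in m; the calibration is good to about 2 mm. A picture is of the moment at which its call begins. There is no depth.
- r.hand_in(): hands the job in; it is judged then, once.
The state is a dict: "clock": time; "joints": joint angles; "qvel": joint speeds; "tau": joint torques, N m; "tcp_pos": TCP position; "orientation": TCP orientation; "contact_force": force on the tool from outside, world axes, zero at the start; "moment": the same for the moment, N m; "grip_width": finger opening in m; "gripper_force": force on a finger pad.
Only numpy, scipy, OpenCV 4.12 (cv2) and the standard library are available. Lean on these libraries where they do the work, as an engineer would, in place of code of your own. Each camera call takes 0.05 s, during which the arm holds its last target. There are 200 camera calls.

## Working session

There is one attempt and no reset: what is moved stays moved. The work goes in short steps, Python scripts to look and compute and a shell command to move; the robot and the scene stay as the last step left them, time stands still between calls to the robot, and variables do not carry over. Pictures are saved under pics/ and viewed, at most 10 in all, crops included, and the job is handed in when it is done.

```bash
ls; mkdir -p pics; cat > h.py <<'E'
import numpy as np, cv2
from scipy.spatial.transform import Rotation as Ro
from bench import r, optics
def shot(n,f=None):
    d=optics.grab_frame(n)
    if f: cv2.imwrite('pics/'+f,d['color'])
    return d
def ray(d,u,v):
    R=np.array(d['R']);t=np.array(d['t'])
    return -R.T@t, R.T@np.linalg.solve(np.array(d['K']),[u,v,1])
def onz(d,u,v,z):
    c,k=ray(d,u,v); return c+k*(z-c[2])/k[2]
def proj(d,X):
    p=np.array(d['K'])@(np.array(d['R'])@np.array(X)+np.array(d['t'])); return p[:2]/p[2]
def tri(d1,p1,d2,p2):
    c1,k1=ray(d1,*p1);c2,k2=ray(d2,*p2)
    s=np.linalg.lstsq(np.c_[k1,-k2],c2-c1,rcond=None)[0]
    a=c1+s[0]*k1;b=c2+s[1]*k2
    return (a+b)/2,np.linalg.norm(a-b)
def rel(X,rv=None):
    """row units to reach TCP position X (and orientation rv) from now"""
    o=r.get_obs();R=Ro.from_rotvec(o['orientation'])
    a=R.inv().apply(np.array(X)-o['tcp_pos'])/.025
    b=np.degrees((R.inv()*Ro.from_rotvec(rv)).as_rotvec())/8 if rv is not None else np.zeros(3)
    return np.round(np.r_[a,b],3)
E
python3 - <<'E'
from h import *
np.set_printoptions(precision=4,suppress=True)
a=shot('scene')['color'];b=shot('side')['color'];c=shot('wrist')
cv2.imwrite('pics/scene.png',cv2.resize(a,(800,600),interpolation=cv2.INTER_CUBIC));cv2.imwrite('pics/side.png',cv2.resize(b,(800,600),interpolation=cv2.INTER_CUBIC))
for n in('scene','side'):
    d=shot(n);print(n,d['R'],d['t'],d['K'])
o=r.get_obs();print(o, r.tcp_to_tips); print(Ro.from_rotvec(o['orientation']).as_matrix())
E
```

```text
pics
scene [[ 0.8416 -0.54   -0.0079]
 [-0.2428 -0.3653 -0.8987]
 [ 0.4825  0.7583 -0.4385]] [-0.4058  0.25    0.586 ] [[425.8007   0.     254.5944]
 [  0.     425.8007 186.0375]
 [  0.       0.       1.    ]]
side [[ 0.9963  0.0845  0.0179]
 [ 0.0687 -0.6499 -0.7569]
 [-0.0523  0.7553 -0.6533]] [-0.5414  0.0921  1.1136] [[434.7108   0.     258.0746]
 [  0.     434.7108 189.6925]
 [  0.       0.       1.    ]]
{'clock': 0.25, 'joints': array([-1.3961,  0.4774,  0.0224,  1.5558, -0.0115,  1.1093, -0.0831]), 'qvel': array([ 0.0003, -0.0005, -0.0009, -0.0019, -0.0015, -0.    ,  0.0012]), 'tau': array([ -0.0011, -59.5867,   1.6048, -28.1028,   0.0123,   0.0068,
         0.    ]), 'tcp_pos': array([0.1883, 0.648 , 0.2389]), 'orientation': array([-0.4428, -3.1102,  0.0012]), 'contact_force': array([ 0.0665, -0.6301, -0.1928]), 'moment': array([-0.019 , -0.0419,  0.0547]), 'gripper_force': 0.0, 'grip_width': 0.08558230281555627} 0.008
[[-0.9603  0.2791 -0.0002]
 [ 0.2791  0.9603 -0.0008]
 [-0.0001 -0.0008 -1.    ]]
```

View pics/scene.png

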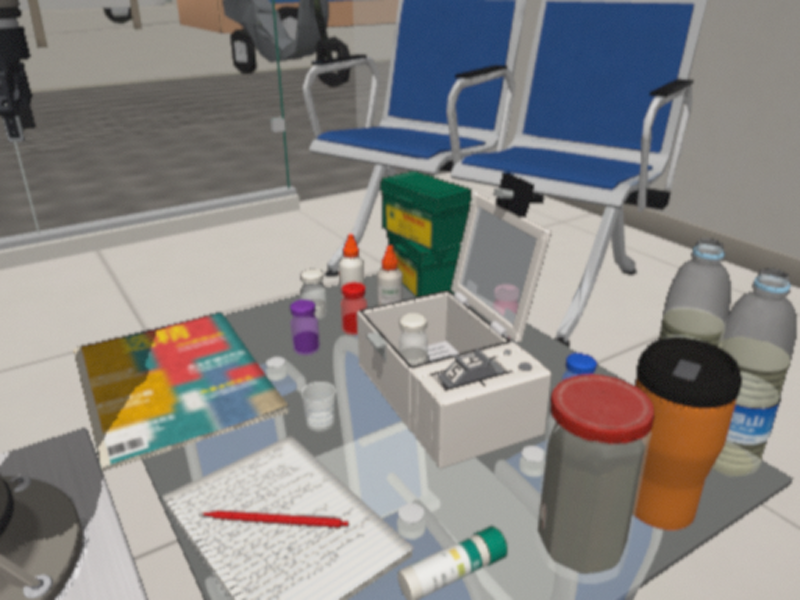

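View pics/side.png

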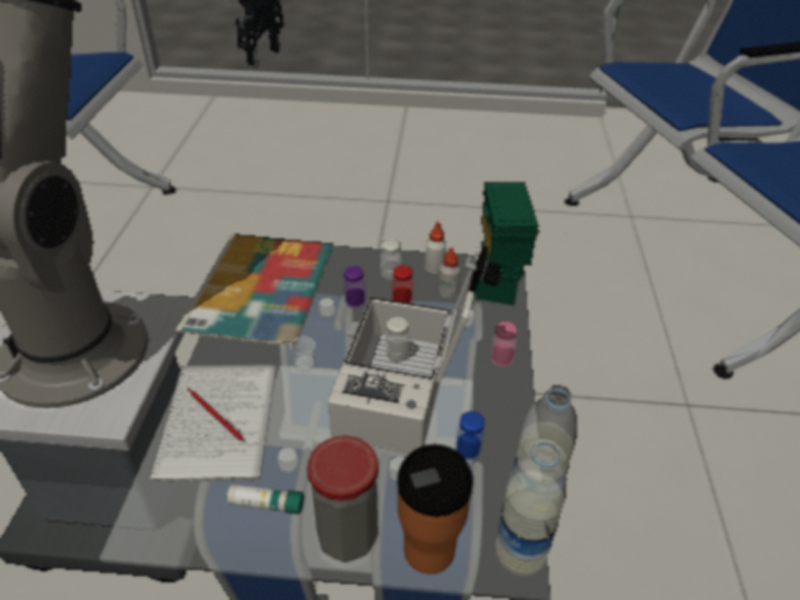

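Scene (800 px view): white-capped pale jar at (313,290), purple (305,325), red (354,307) and a jar inside the incubator at (413,335). Only the pale one at (313,290) fits sample_jar; purple and red are decoys, and pink (507,297) and blue (580,365) are the other decoys. In the side view the same jar is at (391,258), with the incubator jar at (397,338). I'll confirm with enlarged crops.

```bash
python3 - <<'E'
from h import *
for n,(x,y) in(('scene',(175,115)),('side',(190,135))):
    c=shot(n)['color'][y:y+150,x:x+200] if n=='scene' else shot(n)['color'][y:y+150,x:x+150]
    c=cv2.resize(c,None,fx=4,fy=4,interpolation=cv2.INTER_CUBIC)
    cv2.imwrite(f'pics/{n}_c.png',c)
E
```

```text
(no output)
```

View pics/scene_c.png

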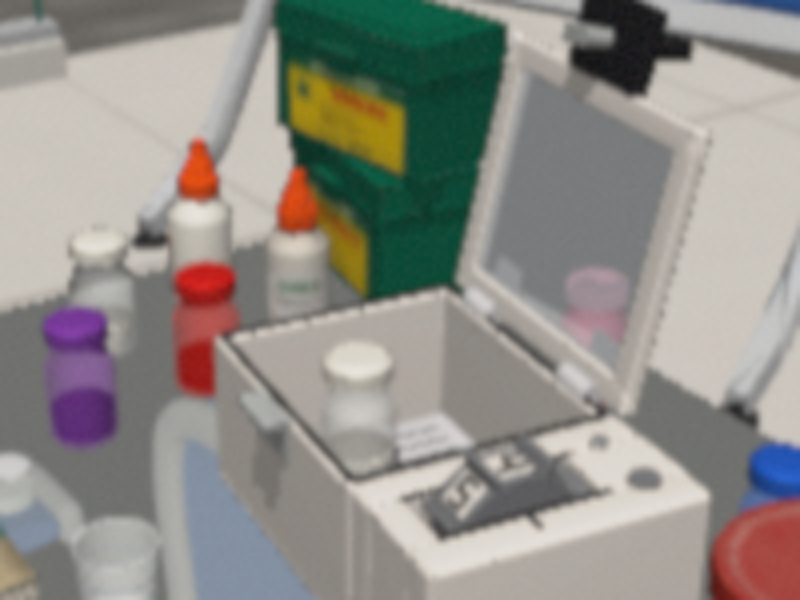

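View pics/side_c.png

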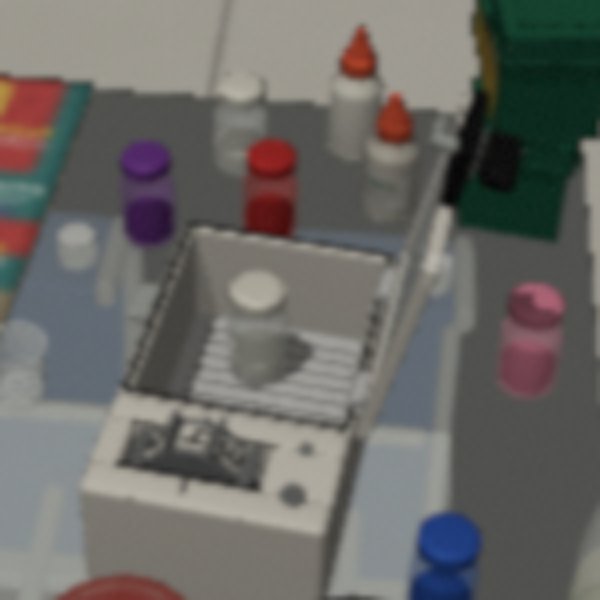

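Scene crop: the sample jar's cap top is at crop (100,243), clearly pale with an off-white cap. Rim corners are FL (217,340), FR (360,478) and BL (455,290). Side crop: cap (242,85), rim FL (195,230), FR (128,390), BL (392,260).

```bash
python3 - <<'E'
from h import *
np.set_printoptions(precision=4,suppress=True)
S=shot('scene');D=shot('side')
s=lambda x,y:(175+x/4-.4,115+y/4-.4)
d=lambda x,y:(190+x/4-.4,135+y/4-.4)
P={'cap top':((100,243),(242,85),.072),'blank':((358,358),(257,287),.084),'FL':((217,340),(195,230),.086),'FR':((357,478),(128,390),.086),'BL':((452,290),(392,260),.086),
 'purpletop':((77,325),(146,158),.072),'redtop':((205,280),(272,155),.072),'tipA':((198,143),(361,28),.107),'tipB':((300,172),(397,97),.104),'cuptop':((117,535),(22,340),.046),'ear':((620,45),(480,145),.2),
 'podFR':((430,575),(85,490),.088),'wheelF':((515,462),(196,437),.111)}
for k,(a,b,z) in P.items():
    X,e=tri(S,s(*a),D,d(*b)); print(k,X,'gap%.4f'%e,'scene@z',onz(S,*s(*a),z)[:2],'side@z',onz(D,*d(*b),z)[:2])
E
```

```text
cap top [0.4975 0.2634 0.0662] gap0.0037 scene@z [0.4915 0.2478] side@z [0.4975 0.2584]
blank [0.5286 0.0381 0.0816] gap0.0024 scene@z [0.5256 0.0323] side@z [0.5284 0.0372]
FL [0.4831 0.095  0.0775] gap0.0026 scene@z [0.4759 0.0831] side@z [0.4849 0.0834]
FR [ 0.4637 -0.0587  0.0859] gap0.0012 scene@z [ 0.4634 -0.0598] side@z [ 0.4635 -0.058 ]
BL [0.6098 0.07   0.0833] gap0.0017 scene@z [0.6059 0.0639] side@z [0.6095 0.0682]
purpletop [0.4408 0.1742 0.0663] gap0.0026 scene@z [0.436  0.1614] side@z [0.4413 0.1691]
redtop [0.5255 0.1875 0.065 ] gap0.0033 scene@z [0.518  0.1715] side@z [0.5255 0.1814]
tipA [0.5797 0.291  0.1023] gap0.0043 scene@z [0.5727 0.2754] side@z [0.579  0.2877]
tipB [0.6072 0.2158 0.1011] gap0.0012 scene@z [0.6031 0.2085] side@z [0.607  0.2129]
cuptop [0.3846 0.0169 0.0433] gap0.0012 scene@z [0.3829 0.0123] side@z [0.3851 0.015 ]
ear [0.6504 0.0008 0.2301] gap0.0049 scene@z [0.7113 0.0639] side@z [0.6529 0.0432]
podFR [ 0.4508 -0.1304  0.0828] gap0.0006 scene@z [ 0.4465 -0.1358] side@z [ 0.4518 -0.1351]
wheelF [ 0.5087 -0.108   0.1047] gap0.0024 scene@z [ 0.5016 -0.1177] side@z [ 0.5091 -0.1121]
```

```bash
cat >> h.py <<'E'
def down(th):
    t=np.radians(th);y=np.array([np.cos(t),np.sin(t),0]);z=np.array([0,0,-1.])
    return Ro.from_matrix(np.c_[np.cross(y,z),y,z]).as_rotvec()
E
python3 -c "
from h import *
print(rel([.497,.25,.22],down(-8.4)))
d=shot('wrist');o=r.get_obs();R=Ro.from_rotvec(o['orientation']);c=-d['R'].T@d['t']
print(R.inv().apply(c-o['tcp_pos']), R.as_matrix().T@d['R'].T)"
```

```text
[-1.6300e+01 -1.1848e+01  7.7000e-01 -1.0000e-03  1.0000e-03  1.0274e+01]
[ 7.98327797e-02 -3.00615626e-05 -1.35422040e-01] [[ 2.64934564e-04 -9.49965725e-01 -3.12354048e-01]
 [ 9.99999904e-01  1.42616219e-04  4.14446427e-04]
 [-3.49163147e-04 -3.12354128e-01  9.49965671e-01]]
```

```bash
python3 -m creep '{"rows":[[-1.6,-1.2,0,0,0,1,60],[-3.2,-2.4,0,0,0,2,60],[-5,-3.6,0,0,0,3,60],[-7,-5,0.2,0,0,4.2,60],[-9,-6.5,0.3,0,0,5.5,60],[-11,-8,0.4,0,0,6.8,60],[-13,-9.5,0.5,0,0,8,60],[-14.8,-10.8,0.6,0,0,9.2,60],[-15.9,-11.6,0.7,0,0,10.1,60],[-16.3,-11.85,0.77,0,0,10.27,60]]}' 40 && python3 - <<'E'
from h import *
o=r.get_obs();print(o['tcp_pos'],o['clock'],rel([.497,.25,.22],down(-8.4)))
d=shot('wrist','w1.png')
c=cv2.resize(d['color'],(800,600));cv2.imwrite('pics/w1.png',c)
E
```

```text
clock: 1.75
tcp_pos: [0.4982, 0.2479, 0.2202]
orientation: [2.381, 2.048, 0.0]
contact_force: [-0.6, -0.3, 0.7]
grip_width: 0.0594
gripper_force: 0.0
[0.4982046  0.24789483 0.22020303] 1.75 [ 0.076 -0.06   0.008  0.005  0.002 -0.024]
```

View pics/w1.png

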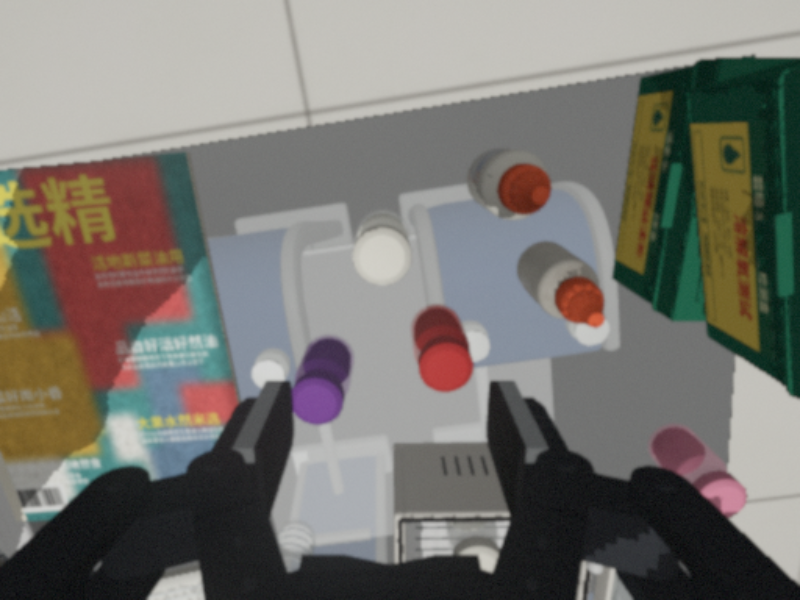

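The wrist view shows the white cap at (381,256), red (445,366) and purple (318,400). I'll fix the cap centre by mask.

```bash
python3 - <<'E'
from h import *
np.set_printoptions(precision=4,suppress=True)
d=shot('wrist');g=cv2.cvtColor(d['color'],cv2.COLOR_BGR2GRAY)
m=np.zeros_like(g);m[140:190,215:275]=(g[140:190,215:275]>195)*255
n,l,st,ce=cv2.connectedComponentsWithStats(m.astype(np.uint8));i=1+st[1:,4].argmax();print(st[i],ce[i])
X=onz(d,*ce[i],.072);print(X, 'diam',np.linalg.norm(onz(d,ce[i][0]-st[i][2]/2,ce[i][1],.072)-onz(d,ce[i][0]+st[i][2]/2,ce[i][1],.072)))
for nm,p in(('red',(445,366)),('purple',(318,400)),('A',(540,190)),('B',(595,318))): print(nm,onz(d,p[0]/1.5625,p[1]/1.5625,.1 if nm in'AB' else .072))
# grasp point z .045 => TCP z .034
print(rel([X[0],X[1],.034],down(-8.4)))
E
```

```text
[228 151  31  29 715] [243.2252 165.0657]
[0.4952 0.2602 0.072 ] diam 0.02791335830928999
red [0.5244 0.1864 0.072 ]
purple [0.4421 0.1748 0.072 ]
A [0.5808 0.2892 0.1   ]
B [0.6064 0.2167 0.1   ]
[ 0.406 -0.145  7.437  0.     0.001  0.005]
```

```bash
python3 -m creep '{"rows":[[0.2,-0.08,0.5,0,0,0,60],[0.4,-0.12,1.5,0,0,0,60],[0.4,-0.12,3,0,0,0,60],[0.4,-0.12,4.5,0,0,0,60],[0.4,-0.12,5.8,0,0,0,60],[0.4,-0.12,6.7,0,0,0,60],[0.4,-0.12,7.2,0,0,0,60],[0.4,-0.12,7.4,0,0,0,60],[0.4,-0.12,7.44,0,0,0,60],[0.4,-0.12,7.44,0,0,0,60]]}' 30 && python3 -m creep '{"rows":[[0,0,0,0,0,0,45],[0,0,0,0,0,0,30],[0,0,0,0,0,0,30],[0,0,0,0,0,0,30],[0,0,0,0,0,0,30],[0,0,-0.3,0,0,0,30],[0,0,-1,0,0,0,30],[0,0,-2.4,0,0,0,30],[0,0,-4.2,0,0,0,30],[0,0,-5.8,0,0,0,30]]}' 30
```

```text
clock: 3.1
tcp_pos: [0.4959, 0.2607, 0.0347]
orientation: [2.377, 2.054, 0.002]
contact_force: [-0.2, -0.3, -0.5]
grip_width: 0.0603
gripper_force: 0.0
clock: 4.35
tcp_pos: [0.4957, 0.2602, 0.1817]
orientation: [2.378, 2.053, 0.002]
contact_force: [-0.0, 1.4, -0.3]
grip_width: 0.0361
gripper_force: 30.2
```

```bash
python3 -m creep '{"rows":[[-0.5,0.1,-1,0,0,0,30],[-1.8,0.4,-2,0,0,0,30],[-3.6,0.8,-3,0,0,0,30],[-5.6,1.2,-3.5,0,0,0,30],[-7.6,1.7,-3.5,0,0,0,30],[-9.6,2.1,-3.5,0,0,0,30],[-11.4,2.5,-3.5,0,0,0,30],[-12.6,2.8,-3.5,0,0,0,30],[-13.2,2.9,-3.5,0,0,0,30],[-13.3,2.94,-3.5,0,0,0,30]]}' 30 && python3 - <<'E'
from h import *
d=shot('wrist')
cv2.imwrite('pics/w2.png',cv2.resize(d['color'],(800,600),interpolation=cv2.INTER_CUBIC))
o=r.get_obs();print(o['contact_force'],o['tcp_pos'])
E
```

```text
clock: 5.6
tcp_pos: [0.5196, -0.0797, 0.2669]
orientation: [-2.379, -2.052, -0.001]
contact_force: [-0.8, 0.1, -0.6]
grip_width: 0.0358
gripper_force: 30.2
[ 0.6260357  -0.34644269 -0.58812335] [ 0.51986276 -0.0789693   0.26678743]
```

View pics/w2.png

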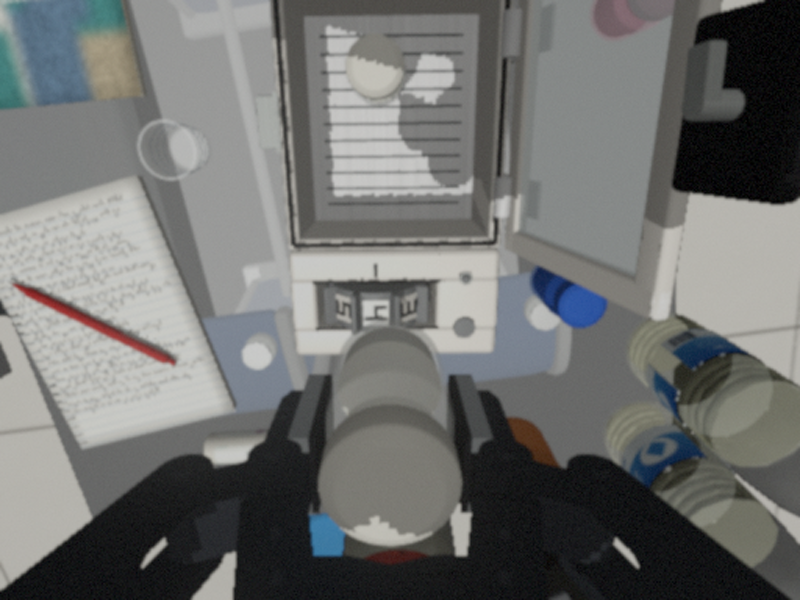

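The wheel reads 4 on top (376,308), with 5 on the robot side (344,308) and 3 at the back, so it needs one click away from the robot. Rim gasket corners: FR (295,243), BR (497,243); the blank jar's cap is at (375,67) and the keeper at (267,120).

```bash
python3 - <<'E'
from h import *
np.set_printoptions(precision=4,suppress=True)
d=shot('wrist')
q=lambda x,y,z:onz(d,x/1.5625-.2,y/1.5625-.2,z)
P={'FR':(295,243,.086),'BR':(497,243,.086),'Fup':(280,40,.086),'Bup':(505,40,.086),'podFR':(298,352,.088),'podBR':(494,352,.088),'podFL':(292,250,.088),'podBL':(497,250,.088),'keeper':(267,120,.075),'digit':(376,308,.103),'slotF':(318,305,.088),'slotB':(436,305,.088),'mark':(376,270,.088),'blankcap':(375,67,.084),'floorpad FR':(327,196,.012),'floorpadBR':(472,192,.012),'hingeR':(503,205,.086),'hingeL':(513,30,.086),'ear1':(684,190,.23),'ear2':(692,20,.23)}
for k,v in P.items(): print(k,q(*v))
E
```

```text
FR [ 0.4626 -0.0567  0.086 ]
BR [ 0.5899 -0.0753  0.086 ]
Fup [0.4778 0.0588 0.086 ]
Bup [0.6036 0.0404 0.086 ]
podFR [ 0.4498 -0.1304  0.088 ]
podBR [ 0.5815 -0.1497  0.088 ]
podFL [ 0.4602 -0.0605  0.088 ]
podBL [ 0.5891 -0.0794  0.088 ]
keeper [0.4587 0.0188 0.075 ]
digit [ 0.5082 -0.1017  0.103 ]
slotF [ 0.4696 -0.0992  0.088 ]
slotB [ 0.5464 -0.1104  0.088 ]
mark [ 0.511  -0.0812  0.088 ]
blankcap [0.5288 0.0375 0.084 ]
floorpad FR [ 0.4779 -0.0378  0.012 ]
floorpadBR [ 0.5877 -0.0508  0.012 ]
hingeR [ 0.5955 -0.0519  0.086 ]
hingeL [0.6084 0.0448 0.086 ]
ear1 [ 0.627 -0.032  0.23 ]
ear2 [0.6276 0.0193 0.23  ]
```

```bash
cat >> h.py <<'E'
YAW=-8.0;C=np.array([.536,.0075,0.])
def inc(x,y,z): return C+Ro.from_euler('z',YAW,degrees=True).apply([x,y,z])
E
python3 -c "
from h import *
print(rel(inc(-.015,-.032,.0467),down(-8.)))"
```

```text
[ 2.197e+00 -4.500e-01  8.799e+00 -1.000e-03 -4.000e-03 -3.600e-02]
```

```bash
python3 -m creep '{"rows":[[0.8,-0.15,0,0,0,0,30],[1.7,-0.3,0.2,0,0,0,30],[2.2,-0.45,1,0,0,0,30],[2.2,-0.45,2.4,0,0,0,30],[2.2,-0.45,4,0,0,0,30],[2.2,-0.45,5.5,0,0,0,30],[2.2,-0.45,6.8,0,0,0,30],[2.2,-0.45,7.7,0,0,0,30],[2.2,-0.45,8.2,0,0,0,30],[2.2,-0.45,8.4,0,0,0,30]]}' 30 && python3 -c "
from h import *
print(rel(inc(-.015,-.032,.0467)),r.get_obs()['contact_force'])"
```

```text
clock: 6.95
tcp_pos: [0.5167, -0.0224, 0.0562]
orientation: [-2.376, -2.055, 0.0]
contact_force: [-0.6, 0.6, -0.1]
grip_width: 0.0359
gripper_force: 30.2
[ 0.01  -0.001  0.378  0.     0.     0.   ] [-0.62245733  0.57398542 -0.06530951]
```

```bash
python3 -m creep '{"rows":[[0,0,0.05,0,0,0,30],[0,0,0.1,0,0,0,30],[0,0,0.15,0,0,0,30],[0,0,0.2,0,0,0,30],[0,0,0.24,0,0,0,30],[0,0,0.28,0,0,0,30],[0,0,0.31,0,0,0,30],[0,0,0.34,0,0,0,30],[0,0,0.36,0,0,0,30],[0,0,0.36,0,0,0,30]]}' 30
```

```text
clock: 8.2
tcp_pos: [0.5167, -0.0233, 0.0475]
orientation: [-2.377, -2.054, 0.0]
contact_force: [-0.3, -0.0, -0.8]
grip_width: 0.036
gripper_force: 30.2
```

```bash
python3 -m creep '{"rows":[[0,0,0.03,0,0,0,30],[0,0,0.05,0,0,0,30],[0,0,0.06,0,0,0,30]]}' 30
```

```text
clock: 8.57
tcp_pos: [0.5172, -0.0233, 0.0468]
orientation: [2.378, 2.053, 0.002]
contact_force: [-1.7, 0.5, 11.9]
grip_width: 0.0359
gripper_force: 30.5
```

Contact at the expected height. Release with a small opening and rise.

```bash
python3 -m creep '{"rows":[[0,0,-0.03,0,0,0,35.5],[0,0,-0.04,0,0,0,37],[0,0,-0.04,0,0,0,40],[0,0,-0.04,0,0,0,44],[0,0,-0.04,0,0,0,46],[0,0,-0.04,0,0,0,46],[0,0,-0.3,0,0,0,46],[0,0,-1,0,0,0,46],[0,0,-2.2,0,0,0,46],[0,0,-4,0,0,0,46]]}' 20 && python3 -m creep '{"rows":[[0,0,-2,0,0,0,60],[0,0,-4,0,0,0,80],[0,0,-6,0,0,0,80],[-0.5,0,-7,0,0,1,80],[-1,0,-7,0,0,2.2,80],[-1.4,0,-7,0,0,3.4,80],[-1.4,0,-7,0,0,4.6,80],[-1.4,0,-7,0,0,5.6,80],[-1.4,0,-7,0,0,6,80],[-1.4,0,-7,0,0,6,80]]}' && python3 - <<'E'
from h import *
a=shot('scene')['color'][75:225,240:400];b=shot('side')['color'][135:285,200:350]
a=cv2.resize(a,None,fx=2.6,fy=2.6,interpolation=cv2.INTER_CUBIC);b=cv2.resize(b,None,fx=2.6,fy=2.6,interpolation=cv2.INTER_CUBIC)
cv2.imwrite('pics/chk.png',np.hstack([a,b])[:, :800])
E
```

```text
clock: 9.82
tcp_pos: [0.5151, -0.0233, 0.1468]
orientation: [-2.376, -2.052, 0.004]
contact_force: [0.9, 0.4, -0.6]
grip_width: 0.0458
gripper_force: 0.0
clock: 11.08
tcp_pos: [0.5107, -0.0581, 0.3213]
orientation: [-3.006, -0.909, 0.001]
contact_force: [0.4, -0.3, -0.5]
grip_width: 0.08
gripper_force: 0.0
```

View pics/chk.png

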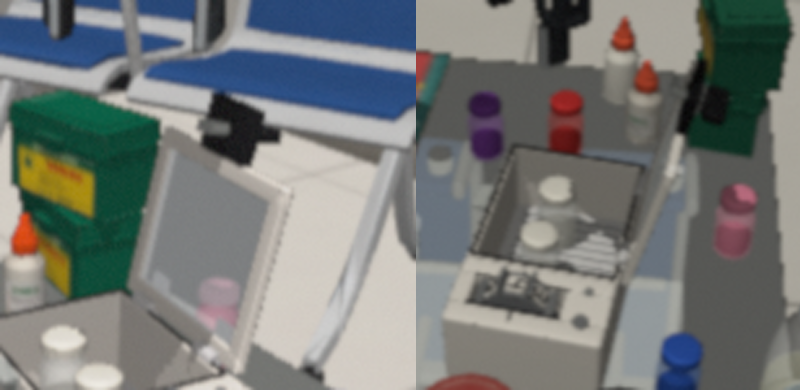

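Both jars stand upright inside and the lid is untouched. In the scene crop the ear plate's centre is at (233,128); in the side crop it is edge-on near (690,95). I'll solve for the lid angle.

```bash
cat >> h.py <<'E'
def ear(phi,d=.155,h=.006): 
    c,s=np.cos(phi),np.sin(phi); return inc(.068-d*c+h*s,0,.086+d*s+h*c)
E
python3 - <<'E'
from h import *
np.set_printoptions(precision=4,suppress=True)
S=shot('scene');D=shot('side')
print('clicks',240+233/2.6-.3,75+128/2.6-.3,200+274/2.6-.3,135+95/2.6-.3)
for p in(1.7,1.75,1.8,1.85,1.9): print(p,ear(p),proj(S,ear(p)),proj(D,ear(p)))
for n,d,b in(('scene',S,(300,90,360,150)),('side',D,(280,140,335,215))):
    g=d['color'].max(2);m=np.zeros_like(g);m[b[1]:b[3],b[0]:b[2]]=(g[b[1]:b[3],b[0]:b[2]]<40)
    n2,l,st,ce=cv2.connectedComponentsWithStats(m);i=1+st[1:,4].argmax();print(n,st[i],ce[i])
E
```

```text
clicks 329.31538461538463 123.93076923076923 305.08461538461535 171.23846153846154
1.7 [ 0.629  -0.0056  0.2389] [322.6382 123.0527] [300.1367 169.8729]
1.75 [ 0.6365 -0.0066  0.2374] [326.0981 123.2746] [303.6395 170.9695]
1.8 [ 0.644  -0.0077  0.2356] [329.4751 123.6977] [307.0882 172.2007]
1.85 [ 0.6514 -0.0087  0.2333] [332.7601 124.3181] [310.4715 173.5624]
1.9 [ 0.6586 -0.0097  0.2307] [335.9448 125.1311] [313.7779 175.0499]
scene [319 112  28  25 340] [331.0147 124.65  ]
side [301 158  21  29 310] [310.8613 173.8065]
```

```bash
python3 - <<'E'
from h import *
e=ear(1.79,.161);print(e, rel(e+[0,0,-.011],down(-98)), rel(e+[0,0,.07],down(-98)),r.get_obs()['joints'])
E
```

```text
[ 0.64380679 -0.00765126  0.2418427 ] [ 5.526e+00  1.267e+00  3.611e+00 -2.000e-03  2.000e-03  5.210e+00] [ 5.526e+00  1.266e+00  3.710e-01 -2.000e-03  2.000e-03  5.210e+00] [-0.71026882  0.15554863  0.80270133  1.8687756  -0.12171356  1.16730601
 -0.84861021]
```

```bash
python3 -m creep '{"rows":[[0.8,0.2,0,0,0,0.9,76],[2,0.5,0,0,0,1.9,76],[3.4,0.8,0,0,0,3,76],[4.6,1.1,0,0,0,4,76],[5.3,1.25,0,0,0,4.8,76],[5.53,1.27,0.3,0,0,5.2,76],[5.53,1.27,0.9,0,0,5.21,76],[5.53,1.27,1.4,0,0,5.21,76],[5.53,1.27,1.7,0,0,5.21,76],[5.53,1.27,1.7,0,0,5.21,76]]}' 20 && python3 - <<'E'
from h import *
e=ear(1.79,.161);print(rel(e+[0,0,-.011],down(-98)))
d=shot('wrist');w=cv2.resize(d['color'],(533,400));s=cv2.resize(shot('side')['color'][120:220,250:360],None,fx=2.4,fy=2.4,interpolation=cv2.INTER_CUBIC)
o=np.zeros((400,800,3),np.uint8);o[:,:533]=w;o[:240,533:797]=s;cv2.imwrite('pics/ear.png',o)
E
```

```text
clock: 12.52
tcp_pos: [0.6438, -0.0078, 0.278]
orientation: [-3.134, 0.22, 0.002]
contact_force: [-0.7, 0.5, 0.4]
grip_width: 0.0761
gripper_force: 0.0
[ 1.000e-03 -7.000e-03  1.886e+00 -1.000e-03  8.000e-03 -5.000e-03]
```

View pics/ear.png

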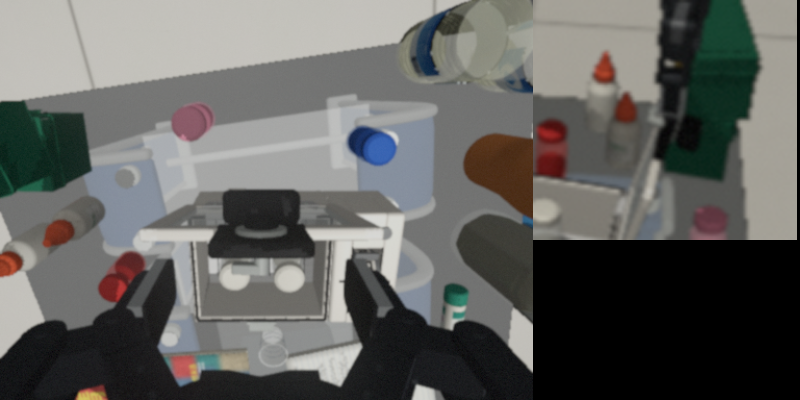

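The fingers at (150,300) and (370,300) straddle the ear centred at (262,238). Descend and pinch.

```bash
python3 -m creep '{"rows":[[0,0,0.4,0,0,0,76],[0,0,1,0,0,0,76],[0,0,1.5,0,0,0,76],[0,0,1.8,0,0,0,76],[0,0,1.88,0,0,0,76],[0,0,1.88,0,0,0,70],[0,0,1.88,0,0,0,62],[0,0,1.88,0,0,0,50],[0,0,1.88,0,0,0,50],[0,0,1.88,0,0,0,50]]}' 25 && python3 - <<'E'
from h import *
np.set_printoptions(suppress=True)
o=r.get_obs();p=o['tcp_pos'];print(p)
# grasp point relative offset kept; arc from phi0
for a in np.arange(1.79,-.01,-.0895*2): print(round(a,3),rel(ear(a,.161)-ear(1.79,.161)+p)[:3])
print(rel(ear(0,.161)-ear(1.79,.161)+p)[:3])
E
```

```text
clock: 13.88
tcp_pos: [0.6447, -0.0088, 0.2323]
orientation: [3.133, -0.221, 0.002]
contact_force: [-0.5, -3.5, 4.0]
grip_width: 0.0557
gripper_force: 29.5
[ 0.6446902  -0.00875033  0.23228911]
1.79 [0. 0. 0.]
1.611 [-1.136  0.002 -0.193]
1.432 [-2.288  0.003 -0.181]
1.253 [-3.419  0.004  0.036]
1.074 [-4.494  0.005  0.451]
0.895 [-5.477  0.006  1.051]
0.716 [-6.338  0.007  1.817]
0.537 [-7.049  0.007  2.723]
0.358 [-7.588  0.007  3.742]
0.179 [-7.936  0.006  4.84 ]
-0.0 [-8.083  0.006  5.982]
[-8.083  0.006  5.982]
```

```bash
python3 -m creep '{"rows":[[-0.56,0,-0.12,0,0,0,50],[-1.14,0,-0.19,0,0,0,50],[-1.71,0,-0.21,0,0,0,50],[-2.29,0,-0.18,0,0,0,50],[-2.86,0,-0.1,0,0,0,50],[-3.42,0,0.04,0,0,0,50],[-3.97,0,0.22,0,0,0,50],[-4.49,0,0.45,0,0,0,50],[-5,0,0.73,0,0,0,50],[-5.48,0,1.05,0,0,0,50]]}' 25 && python3 - <<'E'
from h import *
np.set_printoptions(suppress=True)
p=np.array([.6447,-.0088,.2323])
for a in (.895,.8,.7,.6,.5,.4,.3,.2,.13,.08,.04,0): print(a,rel(ear(a,.161)-ear(1.79,.161)+p)[:3])
E
```

```text
clock: 15.12
tcp_pos: [0.509, 0.0098, 0.2063]
orientation: [3.133, -0.223, 0.003]
contact_force: [-2.5, -7.7, 8.0]
grip_width: 0.0554
gripper_force: 33.2
0.895 [ 0.004 -0.018  0.02 ]
0.8 [-0.47  -0.017  0.406]
0.7 [-0.928 -0.016  0.86 ]
0.6 [-1.338 -0.015  1.357]
0.5 [-1.696 -0.014  1.893]
0.4 [-1.999 -0.013  2.461]
0.3 [-2.243 -0.013  3.057]
0.2 [-2.427 -0.013  3.674]
0.13 [-2.519 -0.012  4.116]
0.08 [-2.565 -0.012  4.435]
0.04 [-2.591 -0.012  4.691]
0 [-2.606 -0.012  4.949]
```

```bash
python3 -m creep '{"rows":[[-0.4,0,0.35,0,0,0,50],[-0.8,0,0.73,0,0,0,50],[-1.17,0,1.15,0,0,0,50],[-1.5,0,1.6,0,0,0,50],[-1.8,0,2.07,0,0,0,50],[-2.04,0,2.55,0,0,0,50],[-2.24,0,3.05,0,0,0,50],[-2.39,0,3.5,0,0,0,50],[-2.48,0,3.9,0,0,0,50],[-2.52,0,4.12,0,0,0,50]]}' 25 && python3 - <<'E'
from h import *
np.set_printoptions(suppress=True)
p=np.array([.6447,-.0088,.2323])
for a in (.13,.08,.04,0): print(a,rel(ear(a,.161)-ear(1.79,.161)+p)[:3])
E
```

```text
clock: 16.38
tcp_pos: [0.4436, 0.0187, 0.1013]
orientation: [3.132, -0.223, -0.007]
contact_force: [-5.1, -7.3, 2.9]
grip_width: 0.0556
gripper_force: 34.6
0.13 [ 0.129 -0.032 -0.08 ]
0.08 [ 0.084 -0.033  0.239]
0.04 [ 0.061 -0.033  0.495]
0 [ 0.047 -0.034  0.753]
```

```bash
python3 -m creep '{"rows":[[0,0,0.1,0,0,0,50],[0,0,0.2,0,0,0,50],[0,0,0.3,0,0,0,50],[0,0,0.4,0,0,0,50],[0,0,0.5,0,0,0,50],[0,0,0.58,0,0,0,50],[0,0,0.65,0,0,0,50],[0,0,0.7,0,0,0,50],[0,0,0.74,0,0,0,50],[0,0,0.76,0,0,0,50]]}' 25
```

```text
clock: 17.62
tcp_pos: [0.4415, 0.0189, 0.082]
orientation: [3.132, -0.223, -0.013]
contact_force: [-9.8, -7.8, 2.8]
grip_width: 0.0556
gripper_force: 34.4
```

```bash
python3 -m creep '{"rows":[[0,0,0.03,0,0,0,50],[0,0,0.06,0,0,0,50],[0,0,0.09,0,0,0,50],[0,0,0.12,0,0,0,50],[0,0,0.12,0,0,0,50]]}' 25
```

```text
clock: 18.25
tcp_pos: [0.4415, 0.019, 0.079]
orientation: [3.132, -0.223, -0.013]
contact_force: [-9.1, -6.4, 1.5]
grip_width: 0.0559
gripper_force: 34.3
```

```bash
python3 -m creep '{"rows":[[0,0,0.03,0,0,0,50],[0,0,0.06,0,0,0,50],[0,0,0.09,0,0,0,50],[0,0,0.12,0,0,0,50],[0,0,0.12,0,0,0,50]]}' 25;  python3 - <<'E'
from h import *
S=shot('scene')
for a in(0,.03,.06,.1): print(a,proj(S,ear(a,.136,.01)+inc(0,.07,0)-C),proj(S,ear(a,.136,.01)+inc(0,-.07,0)-C))
g=cv2.cvtColor(S['color'],cv2.COLOR_BGR2GRAY)
for y in(.06,-.06):
    u,v=proj(S,ear(0,.136,.01)+inc(0,y,0)-C).round().astype(int);print(u,v,g[v-14:v+15,u])
E
```

```text
clock: 18.88
tcp_pos: [0.4415, 0.0189, 0.076]
orientation: [3.132, -0.223, -0.013]
contact_force: [-8.9, -6.2, 1.4]
grip_width: 0.0553
gripper_force: 34.3
0 [228.99560116 194.15879138] [259.2682576  227.93182143]
0.03 [229.09548009 192.28032269] [259.45303547 225.83328497]
0.06 [229.25378048 190.38818639] [259.70373653 223.71555417]
0.1 [229.55599768 187.84750547] [260.14081383 220.86593407]
231 196 [41 39 38 37 34 33 34 34 35 32 32 33 29 35 35 37 33 42 48 51 52 52 50 49
 47 47 43 44 43]
257 225 [199 198 197 199 203 209 218 221 222 222 222 223 221 214 187 157 137 122
 132 168 188 180 164 149 144 144 143 144 144]
```

```bash
python3 -m creep '{"rows":[[0,0,-0.1,0,0,0,62],[0,0,-0.1,0,0,0,70],[0,0,-0.3,0,0,0,72],[0,0,-1,0,0,0,72],[0,0,-2.2,0,0,0,72],[0,0,-3.2,0,0,0,60],[0.3,0,-3.6,0,0,0,20],[0.9,0,-3.6,0,0,0,0],[1.4,0,-3.6,0,0,0,0],[1.4,0,-3.6,0,0,0,0]]}' 25;  python3 - <<'E'
from h import *
o=r.get_obs();print(o['grip_width'],rel(inc(.068-.128,0,.104),down(-98)))
S=shot('scene');g=cv2.cvtColor(S['color'],cv2.COLOR_BGR2GRAY)
for y in(.06,-.06):
    u,v=proj(S,ear(0,.136,.01)+inc(0,y,0)-C).round().astype(int);print(u,v,g[v-14:v+15,u])
E
```

```text
clock: 20.18
tcp_pos: [0.4818, 0.0147, 0.1666]
orientation: [3.132, -0.221, -0.001]
contact_force: [0.4, 0.4, -0.5]
grip_width: 0.0001
gripper_force: 0.0
0.0001186118346420691 [-0.212 -0.021  2.503  0.013  0.003 -0.011]
231 196 [ 67  52  48  54  52  51  52  64  90 129 184 212 205 169 123  69  35  29
  29  29  30  25  27  26  26  27  28  31  55]
257 225 [196 195 195 195 199 209 216 219 220 222 221 221 220 210 185 156 136 119
 130 167 185 177 160 148 143 143 142 143 141]
```

```bash
python3 -m creep '{"rows":[[0,0,0.5,0,0,0,0],[0,0,1.2,0,0,0,0],[0,0,1.8,0,0,0,0],[0,0,2.1,0,0,0,0],[0,0,2.25,0,0,0,0],[0,0,2.35,0,0,0,0],[0,0,2.42,0,0,0,0],[0,0,2.46,0,0,0,0],[0,0,2.5,0,0,0,0],[0,0,2.52,0,0,0,0]]}'
```

```text
clock: 21.48
tcp_pos: [0.4809, 0.0154, 0.1043]
orientation: [-3.134, 0.22, 0.0]
contact_force: [-0.9, -0.6, 0.7]
grip_width: 0.0001
gripper_force: 0.6
```

```bash
python3 -m creep '{"rows":[[0,0,0.02,0,0,0,0],[0,0,0.04,0,0,0,0],[0,0,0.06,0,0,0,0],[0,0,0.08,0,0,0,0]]}'
```

```text
clock: 21.98
tcp_pos: [0.4809, 0.0154, 0.1038]
orientation: [-3.132, 0.221, 0.001]
contact_force: [-10.4, 0.7, 32.7]
grip_width: 0.0
gripper_force: 16.1
```

```bash
python3 -c "
from h import *
print(rel(inc(-.087,0,.109),down(-8)), r.get_obs()['joints'])"
```

```text
[-1.2550e+00  7.0000e-03 -2.0800e-01 -1.8000e-02 -7.0000e-03 -1.1259e+01] [-0.78387486  0.45851501  0.78401438  2.16505884 -0.5064653   0.70624153
 -1.3664068 ]
```

```bash
python3 -m creep '{"rows":[[0,0,-0.6,0,0,0,0],[0,0,-1.5,0,0,-0.6,20],[-0.3,0,-2.2,0,0,-1.9,40],[-0.7,0,-2.4,0,0,-3.2,40],[-1,0,-2.4,0,0,-4.5,40],[-1.25,0,-2.4,0,0,-5.8,40],[-1.25,0,-2.4,0,0,-7.1,40],[-1.25,0,-2.4,0,0,-8.4,40],[-1.25,0,-2.4,0,0,-9.7,40],[-1.25,0,-2.4,0,0,-10.8,40]]}' 40 && python3 -c "
from h import *
print(rel(inc(-.087,0,.109),down(-8)), r.get_obs()['joints'])
d=shot('wrist');cv2.imwrite('pics/latch.png',cv2.resize(d['color'],(640,480)))"
```

```text
clock: 23.22
tcp_pos: [0.4502, 0.0197, 0.1626]
orientation: [2.43, 1.991, 0.001]
contact_force: [0.1, 0.7, -0.2]
grip_width: 0.0404
gripper_force: 0.0
[-5.000e-03 -1.500e-02  2.143e+00  5.000e-03 -1.000e-03 -4.180e-01] [-0.66230754  0.22727141  0.55256486  2.17788675 -0.1696022   0.77582363
 -0.19779628]
```

View pics/latch.png

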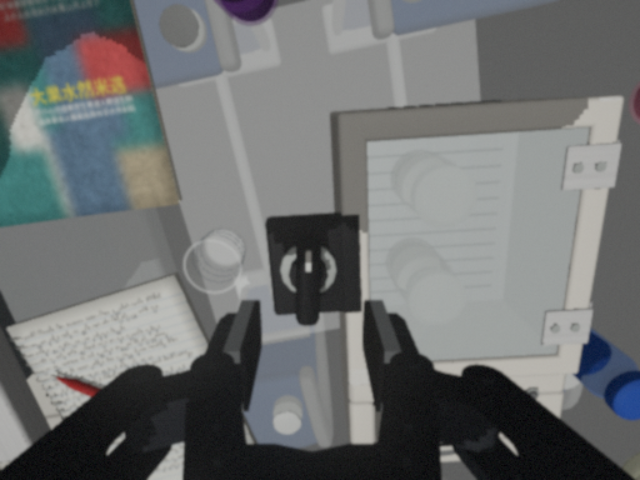

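The bar at (308,285) is parallel to the front edge and sits midway between the jaws. Descend and grip.

```bash
python3 -m creep '{"rows":[[0,0,0.3,0,0,-0.42,40],[0,0,0.9,0,0,-0.42,40],[0,0,1.5,0,0,-0.42,40],[0,0,1.9,0,0,-0.42,40],[0,0,2.1,0,0,-0.42,40],[0,0,2.14,0,0,-0.42,40],[0,0,2.14,0,0,-0.42,20],[0,0,2.14,0,0,-0.42,5],[0,0,2.14,0,0,-0.42,5],[0,0,2.14,0,0,-0.42,5]]}' 40 && python3 -c "
from h import *
o=r.get_obs();print(rel(inc(-.087,0,.109),down(-8)),o['contact_force'],o['moment'])"
```

```text
clock: 24.52
tcp_pos: [0.4484, 0.0199, 0.1091]
orientation: [-2.374, -2.053, 0.003]
contact_force: [-5.9, 0.7, 6.4]
grip_width: 0.0174
gripper_force: 38.9
[-0.004  0.06   0.002 -0.023 -0.004 -0.036] [-5.86583757  0.73937493  6.38262017] [ 0.14465947  1.31589799 -0.03289196]
```

```bash
python3 -m creep '{"rows":[[0,-0.06,0,0,0,0,5],[0,-0.06,0,0,0,0,5],[0,-0.06,0,0,0,0,5]]}' 40 && python3 -c "
from h import *
o=r.get_obs();print(o['contact_force'],o['moment'],o['tcp_pos'])"
```

```text
clock: 24.9
tcp_pos: [0.4483, 0.02, 0.1091]
orientation: [-2.376, -2.055, 0.0]
contact_force: [-2.8, -0.0, 6.0]
grip_width: 0.0173
gripper_force: 39.5
[-2.82313585 -0.01855313  6.01585205] [-0.00863893  0.81262672  0.04283432] [0.44830914 0.01998352 0.10910112]
```

```bash
python3 -m creep '{"rows":[[0,0,0,0,0,0,25],[0,0,-0.05,0,0,0,30],[0,0,-0.16,0,0,0,30],[0,0,-0.16,0,0,0,5],[0,0,-0.16,0,0,0,5],[0,0,-0.16,0,0,0,5],[0,0,-0.16,0,0,0,5]]}' 40 && python3 -c "
from h import *
o=r.get_obs();print(o['contact_force'],o['moment'],o['tcp_pos'])"
```

```text
clock: 25.78
tcp_pos: [0.4484, 0.02, 0.1132]
orientation: [-2.376, -2.055, -0.0]
contact_force: [-3.6, -0.3, 7.9]
grip_width: 0.016
gripper_force: 38.9
[-3.61893792 -0.3222737   7.91671982] [-0.00652433  0.64929111 -0.00070675] [0.44835152 0.0200255  0.11319543]
```

```bash
python3 -m creep '{"rows":[[0,0,0,0,0,0.3,5],[0,0,0,0,0,1,5],[0,0,0,0,0,1.9,5],[0,0,0,0,0,2.8,5],[0,0,0,0,0,3.7,5],[0,0,0,0,0,4.6,5],[0,0,0,0,0,5.2,5],[0,0,0,0,0,5.5,5]]}' 60 && python3 -c "
from h import *
o=r.get_obs();print(o['contact_force'],o['moment'],o['tcp_pos'],o['joints'])"
```

```text
clock: 26.78
tcp_pos: [0.4496, 0.0193, 0.1134]
orientation: [2.973, 1.012, 0.003]
contact_force: [0.9, -3.2, 6.3]
grip_width: 0.0142
gripper_force: 58.5
[ 0.91115182 -3.18038022  6.32863728] [-0.52075179 -0.01495696  0.12582022] [0.44960508 0.01933367 0.11340993] [-0.76369656  0.35585981  0.70078993  2.22565032 -0.36865441  0.67051863
 -0.71575272]
```

```bash
python3 -m creep '{"rows":[[0,0,0,0,0,0.5,5],[0,0,0,0,0,1.3,5],[0,0,0,0,0,2.2,5],[0,0,0,0,0,3.1,5],[0,0,0,0,0,4,5],[0,0,0,0,0,4.8,5],[0,0,0,0,0,5.4,5],[0,0,0,0,0,5.8,5],[0,0,0,0,0,6.1,5],[0,0,0,0,0,6.1,5]]}' 60 && python3 -c "
from h import *
o=r.get_obs();print(o['contact_force'],o['moment'],rel(o['tcp_pos'],down(-98)))"
```

```text
clock: 28.02
tcp_pos: [0.45, 0.0179, 0.1135]
orientation: [3.124, -0.303, 0.006]
contact_force: [1.5, -7.2, 4.2]
grip_width: 0.0144
gripper_force: 58.7
[ 1.50543066 -7.22266759  4.21153466] [-1.57964135 -0.2469113   0.50751878] [ 0.     0.     0.     0.018 -0.028 -0.386]
```

```bash
python3 -m creep '{"rows":[[0,0,0,0,0,0,20],[0,0,0,0,0,0,35],[0,0,-0.1,0,0,-0.39,40],[0,0,-0.6,0,0,-0.39,40],[0,0,-1.2,0,0,-0.39,40],[0.6,0,-1.4,0,0,-0.39,40],[1.2,0,-1.4,0,0,-0.39,40],[1.2,0,-1.2,0,0,-0.39,40],[1.2,0,-0.6,0,0,-0.39,40],[1.2,0,0.2,0,0,-0.39,40]]}' 20 && python3 -m creep '{"rows":[[0,0,0.1,0,0,0,40],[0,0,0.13,0,0,0,40],[0,0,0.16,0,0,0,40],[0,0,0.19,0,0,0,40]]}'
```

```text
clock: 29.28
tcp_pos: [0.4771, 0.0141, 0.1062]
orientation: [3.134, -0.218, -0.002]
contact_force: [0.9, 1.3, 0.0]
grip_width: 0.0399
gripper_force: 0.0
clock: 29.78
tcp_pos: [0.4782, 0.0142, 0.1033]
orientation: [-3.134, 0.218, -0.001]
contact_force: [0.4, -0.6, -0.3]
grip_width: 0.04
gripper_force: 0.0
```

```bash
python3 -m creep '{"rows":[[0,0,0.04,0,0,0,40],[0,0,0.08,0,0,0,40]]}';python3 -m creep '{"rows":[[0,0,0.04,0,0,0,40],[0,0,0.08,0,0,0,40]]}';python3 -m creep '{"rows":[[0,0,0.04,0,0,0,40],[0,0,0.08,0,0,0,40]]}'
```

```text
clock: 30.02
tcp_pos: [0.4782, 0.0143, 0.1023]
orientation: [-3.132, 0.218, 0.0]
contact_force: [-8.9, 0.7, 30.9]
grip_width: 0.04
gripper_force: 15.3
clock: 30.28
tcp_pos: [0.4783, 0.0142, 0.1019]
orientation: [-3.13, 0.219, 0.002]
contact_force: [-17.8, 2.4, 59.6]
grip_width: 0.04
gripper_force: 30.2
clock: 30.52
tcp_pos: [0.4783, 0.0142, 0.1015]
orientation: [-3.127, 0.219, 0.003]
contact_force: [-27.4, 4.0, 90.9]
grip_width: 0.0399
gripper_force: 45.0
```

```bash
python3 -m creep '{"rows":[[0,0,-0.2,0,0,0,40],[0,0,-1,0,0,0,40],[0,0,-2,0,0,-1,40],[0,0.8,-2,0,0,-2.3,40],[0,1.8,-2,0,0,-3.6,40],[0.3,2.8,-2,0,0,-4.9,40],[0.6,3.8,-2,0,0,-6.2,40],[0.8,4.4,-2,0,0,-7.5,40],[0.8,4.6,-2,0,0,-8.8,40],[0.8,4.6,-2,0,0,-10,40]]}' && python3 -c "
from h import *
o=r.get_obs();print(rel(inc(-.015,-.114,.1117),down(-8)),rel(inc(-.015,-.114,.14),down(-8)))"
```

```text
clock: 31.78
tcp_pos: [0.4817, -0.1033, 0.1472]
orientation: [2.537, 1.853, 0.0]
contact_force: [-0.5, 0.1, 0.3]
grip_width: 0.04
gripper_force: 0.0
[ 2.860e-01  8.990e-01  1.419e+00  2.000e-03  1.000e-03 -1.215e+00] [ 2.860e-01  8.990e-01  2.870e-01  2.000e-03  1.000e-03 -1.215e+00]
```

```bash
python3 -m creep '{"rows":[[0.15,0.5,0,0,0,-0.6,40],[0.29,0.9,0.1,0,0,-1.2,40],[0.29,0.9,0.5,0,0,-1.21,40],[0.29,0.9,0.9,0,0,-1.21,40],[0.29,0.9,1.2,0,0,-1.21,40],[0.29,0.9,1.35,0,0,-1.21,40],[0.29,0.9,1.35,0,0,-1.21,40]]}' && python3 -c "
from h import *
o=r.get_obs();print(o['contact_force'],rel(inc(-.015,-.114,.1117),down(-8)))"
```

```text
clock: 32.65
tcp_pos: [0.5052, -0.1025, 0.113]
orientation: [-2.376, -2.055, 0.001]
contact_force: [-0.6, 0.3, -0.0]
grip_width: 0.0399
gripper_force: 0.0
[-0.57737235  0.34962358 -0.04323472] [-0.03   0.009  0.052 -0.005  0.001 -0.038]
```

Now push along +x by 31 mm (1.24 units), 1.3 mm lower.

```bash
python3 -m creep '{"rows":[[0,0.05,0.05,0,0,0,40],[0,0.2,0.05,0,0,0,40],[0,0.35,0.05,0,0,0,40],[0,0.5,0.05,0,0,0,40],[0,0.65,0.05,0,0,0,40]]}' && python3 -m creep '{"rows":[[0,0.15,0,0,0,0,40],[0,0.3,0,0,0,0,40],[0,0.45,0,0,0,0,40],[0,0.57,0,0,0,0,40],[0,0.57,0,0,0,0,40]]}'
```

```text
clock: 33.28
tcp_pos: [0.5219, -0.1049, 0.112]
orientation: [2.376, 2.055, 0.0]
contact_force: [-1.0, 0.3, 0.7]
grip_width: 0.04
gripper_force: 0.5
clock: 33.9
tcp_pos: [0.5359, -0.107, 0.1121]
orientation: [2.376, 2.055, 0.0]
contact_force: [-0.2, -0.9, 0.7]
grip_width: 0.04
gripper_force: 0.0
```

```bash
python3 -m creep '{"rows":[[0,0,-0.5,0,0,0,40],[0,0,-1.5,0,0,0,40],[0,-0.2,-3,0,0,0,40],[0.4,-0.5,-4.5,0,0,0,40],[0.8,-0.6,-5.7,0,0,0,40],[1,-0.6,-6.2,0,0,0,40],[1,-0.6,-6.2,0,0,0,40]]}' && python3 - <<'E'
from h import *
w=shot('wrist')['color'];s=shot('scene')['color']
big=cv2.resize(w[150:240,170:340],None,fx=2.35,fy=2.35,interpolation=cv2.INTER_CUBIC)
a=cv2.resize(w,(400,300));b=cv2.resize(s[110:260,180:380],(400,300),interpolation=cv2.INTER_CUBIC);c=cv2.resize(s[80:240,160:373],(400,300))
o=np.zeros((600,800,3),np.uint8);o[:300,:400]=a;o[:300,400:]=b;o[300:300+big.shape[0],:big.shape[1]]=big;o[300:,400:]=cv2.resize(shot('side')['color'][130:270,190:377],(400,300))
cv2.imwrite('pics/fin.png',o)
E
```

```text
clock: 34.78
tcp_pos: [0.5248, -0.0798, 0.2676]
orientation: [2.375, 2.056, 0.002]
contact_force: [-1.1, -0.0, 0.1]
grip_width: 0.0401
gripper_force: 0.0
```

View pics/fin.png

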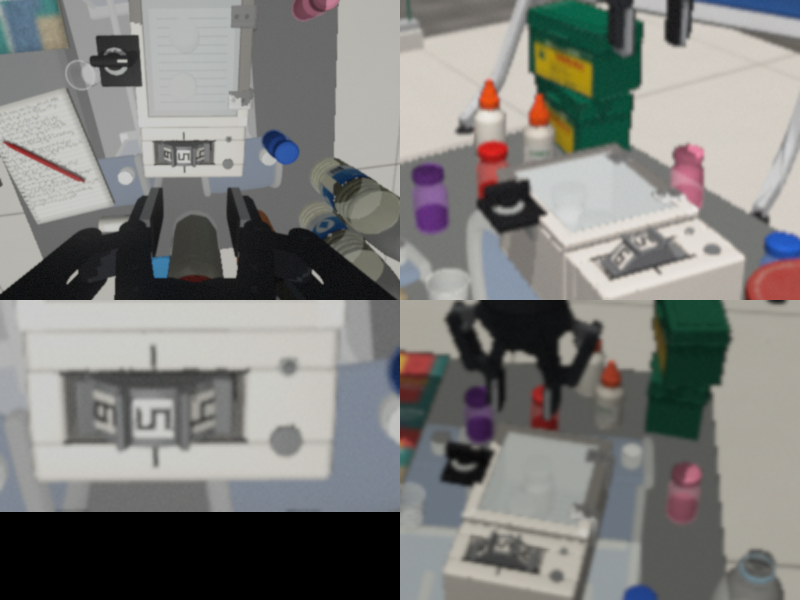

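The final picture shows 5 uppermost between the marks (155,420 in the crop). The lid is flush, the handle is square to the edge (110,62), and the cup and bottles are standing.

```bash
python3 -c "
from h import *
print(r.hand_in())"
```

```text
the job is handed in; nothing more can be done
None
```

The job is handed in at about 35 s: the sample jar stands upright beside the blank jar, the lid is down and locked, and the wheel was then rolled to 5. The cup and bottles are still standing; one fingertip check on the locked lid pressed it with about 91 N, under the 120 N wrist limit.

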